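Find the slack joint of a battery module and pack it with the shim

TASK

The stack of battery cells still has slack at one of its three joints. Take the red-tabbed packing shim from its rack and feel for that joint by trying the shim in the slots of the white cover, going gently and drawing it out again wherever it jams. Where it slides through, keep hold of it and bring it fully home until its shoulder sits on the cover, then let go, leaving everything else on the bench alone.

Things in the scene. Friction and masses are not known exactly. Their poses are not given: they have to be found in the camera images.
- pack: Battery module, fixed: four upright blue cells (148 x 27 x 93 mm) side by side along its y, between end plates; 160 x 140 mm. Origin: centre of underside, z up. White cover on top: x +-38, y +-69 mm, 8 mm thick, top face 105 mm up, three slots along x at y +33, 0, -33 mm. Bus bars and caps at x +-42 to +-68 mm, up to 107 mm high. Takes at most 40 N.
- slot1 (a point): Centre of the slot mouth at y = +33 mm on the cover's top face; axes as the module's. Each slot is a through slot 58 mm long (x), 5.5 mm wide (y), 0.7 mm chamfer, over a joint between cells. One joint, a different one each time, is clear to 60 mm and more below the mouth; in the other two the shim jams about 17 mm below it. They look alike.
- slot2 (a point): Centre of the mouth of the middle slot (y = 0), on the cover's top face. Axes as the module's.
- slot3 (a point): Centre of the mouth of the slot at y = -33 mm, on the cover's top face. Axes as the module's.
- rack: Grey shim rack, fixed: 86 mm (x) by 176 mm (y), 38 mm high; slots 62 x 6 mm at y = +60, 0 and -60 mm, bottoms 6 mm above the bench, hold three shims upright, blades along the rack's x. Which shim is in which slot varies. Origin: centre of the underside.
- shim: The shim to use: red tab, loose, 48 to 78 g. Steel blade 54 mm wide (its x), 4 mm thick (y), 60 mm long; above it a shoulder bar 66 x 14 x 8 mm (x, y, z) at 60 to 68 mm, then a grip tab 30 (x) by 12 mm (y) at 68 to 106 mm. Origin: centre of the blade's lower edge, z up along the blade. Grip the tab across its 12 mm.
- shim_tip (a point): Centre of the red-tabbed shim's lower blade edge (same as the shim's origin).
- shim_seat (a point): Centre of the underside of the red-tabbed shim's shoulder, 60 mm above the blade's lower edge; when home it lies on the cover's top face.
- shim_blue: Another shim of the same outline with a blue tab and a 2 mm blade, standing in the rack. To be left alone.
- shim_yellow: Another shim of the same outline with a yellow tab and a 3 mm blade, standing in the rack. To be left alone.
- board: Loose white and purple circuit board, 120 x 75 mm, flat on the bench. Bystander.
- wool_pot: Black tip-cleaner pot, 84 mm across and 70 mm high, with copper wool. Bystander.
- solder_reel: Small solder reel lying flat, 54 mm across, 38 mm high. Bystander.
- pliers: Long-nose pliers, black and yellow, about 145 mm long, flat on the bench. Bystander.
- cutters: Blue side cutters, about 120 mm long, flat on the bench. Bystander.

How it is judged:
On the way, in this order (a step that is already met when the one before it is completed fails the run):
1. the red-tabbed shim is drawn up clear of the rack (z of shim_tip in the frame of rack above 0.06 m), for 0.1 s.
2. its blade is slid into one of the cover's slots, at least 8 mm deep (((horizontal distance between shim_tip and slot1 below 0.006 m and z of shim_tip in the frame of slot1 below -0.008 m) or (horizontal distance between shim_tip and slot2 below 0.006 m and z of shim_tip in the frame of slot2 below -0.008 m) or (horizontal distance between shim_tip and slot3 below 0.006 m and z of shim_tip in the frame of slot3 below -0.008 m))), for 0.1 s.
At the end, for the whole second after the job is handed in: the red-tabbed shim stands upright (within 0.08 rad) and at rest in one of the three slots, its shoulder down on the cover (less than 3 mm above it) and within 5 mm of the slot's centre (((horizontal distance between shim_seat and slot1 below 0.005 m and z of shim_seat in the frame of slot1 below 0.003 m) or (horizontal distance between shim_seat and slot2 below 0.005 m and z of shim_seat in the frame of slot2 below 0.003 m) or (horizontal distance between shim_seat and slot3 below 0.005 m and z of shim_seat in the frame of slot3 below 0.003 m)) and angle between shim's own z axis and vertical below 0.08 rad and linear speed of shim below 0.02 m/s); the robot touches nothing.
It fails at once if the battery module is pressed with more than 40 N (contact force between pack and anything else above 40 N).
It fails at once if the shim is dropped or rammed into a slot (faster than 0.5 m/s with its blade inside) (((horizontal distance between shim_tip and slot1 below 0.006 m and z of shim_tip in the frame of slot1 below -0.005 m) or (horizontal distance between shim_tip and slot2 below 0.006 m and z of shim_tip in the frame of slot2 below -0.005 m) or (horizontal distance between shim_tip and slot3 below 0.006 m and z of shim_tip in the frame of slot3 below -0.005 m)) and linear speed of shim above 0.5 m/s).
It fails at once if another shim is lifted or shifted (distance of any of shim_blue, shim_yellow from where it was at the start of the episode above 0.015 m).
It fails at once if a bystander is moved by more than 20 mm (distance of any of board, wool_pot, solder_reel, pliers, cutters from where it was at the start of the episode above 0.02 m).
It also fails if it takes over 61 s, if anything falls off the work surface, if the arm or the gripper's body presses on something with over 40 N, if the wrist force passes 120 N, or if a joint passes its speed limit or range.

ROBOT

A 6-joint arm with a two-finger parallel gripper is mounted at the origin on the work surface. World frame = base frame: x ahead of the robot, y to its left, z up, the work surface at z = 0. Lengths are in m, angles in rad, forces in N, time in s.
With the tool pointing down it reaches from about 0.25 to 0.775 m from the base axis. Payload 4 kg.
Tool frame: the origin (TCP) lies on the centre line of the jaws, within the pads' length; the fingertips stand 17 mm ahead of it and the grasp point (between the pads) lies 2 mm behind it; z points along the fingers, y is the line along which they close (so a half turn about z gives the same grasp; the last joint's range is limited). The gripper opens to 94 mm and grips with 3 to 60 N. Pads are 16 mm wide; open, the fingers measure 119 mm over their backs; the gripper's body (75 mm by 177 mm) begins 78 mm behind the grasp point.
Start: joints at [1.127, 0.087, 1.371, -0, 1.684, -0.103], TCP at [0.184, 0.518, 0.223] pointing down, gripper open.
Joint ranges: [-3.1, 3.1], [-0.76, 2.03], [0.27, 2.55], [-1.08, 4.22], [0.17, 2.65], [-2.57, 2.57]. Speed limits (rad/s): [2.79, 2.79, 3.14, 3.14, 3.14, 3.14].

INTERFACE

Orientations are given as [roll, pitch, yaw] about the fixed x, y, z axes, in that order (R = Rz(yaw) Ry(pitch) Rx(roll)).
In Python, from bench import robot gives the robot as it stands.
- The arm moves only by the tool servo_tool, never from a script. Its argument "plan" is a list of rows, each a list of 7 numbers: the shift along the tool's x, y, z normalised to -1 to 1, where 1 is 0.1 m, then the turn, a rotation vector about the tool's x, y, z normalised to -1 to 1, where 1 is pi/2 rad, then the finger opening in mm, from 0 to 94. In form: [[x, y, z, ax, ay, az, gripper], ...]. A call has 1 to 12 rows; each row is the pose to reach, as a shift and turn from the pose commanded when the call began, along the tool's axes at that moment; what a row does not reach only later rows make up. A row lasts 1/12 s, in which the tool goes at most 41.7 mm and 7.16 degrees, less where a joint would pass 70% of its speed; a pose out of reach is approached as far as the arm can. A call with a number of a shift or a turn outside -1 to 1 is refused whole. A call with a gripper value outside its range is refused whole. The fingers move at their own pace and stop on an object; the grip force is fixed at half the most. Time passes only in rows, so rows that repeat a pose let the fingers close. It gives the time, the measured TCP pose, the force, the opening and the grip force at its end, in the units of the state.
- robot.get_obs(): the state, without advancing time (a new reading comes with each control period).
- robot.snapshot(name): name is "side" or "top" or "wrist"; returns the picture (420x560x3 uint8, red, green, blue); there is no depth.
- robot.camera_params(name): a dict with "camera_matrix" (3x3 intrinsics, pixels), "rvec" (rotation vector, rad) and "tvec" (3), from world to camera coordinates, as OpenCV has them; the wrist camera has in their place "tool_from_camera" (4x4, takes a point from camera to tool coordinates, whose origin is the TCP and whose axes are the flange's). Camera axes: x right, y down, z forward; pixel columns grow to the right and rows downward; lengths in m; the calibration is good to about 2 mm. A picture is of the moment at which its call begins: read the wrist's pose just before it. camera_params takes no time and is no camera call.
- robot.close_job(): hands the job in; it is judged then, once.
Trained networks look in the newest picture that a camera, given by its name, has taken for a name from the list of things; names that differ only in an ending like _2 or _b are one class to them, and where a whole thing is asked for, a point or a joint stands for the part that bears it (a point fixed in the world has none). Each returns a list of dicts, best first, with "conf" (0 to 1); they miss things now and then, are a little off and sometimes report something else, mostly with a low value. They report only what shows in the picture. A call takes as long as a camera call.
- robot.find_in(thing, camera): "extent" ([centre column, centre row, width, height] in pixels, round what is visible of it).
The state is a dict: "time": time; "joint_positions": joint angles; "qvel": joint speeds; "joint_torque": joint torques, N m; "tool_pos": TCP position; "ee_rot": TCP orientation; "wrist_force": force on the tool from outside, world axes, zero at the start; "wrist_torque": the same for the moment, N m; "width": finger opening in m; "finger_force": force on a finger pad.
Only numpy, scipy, OpenCV 4.12 (cv2) and the standard library are available. Lean on these libraries where they do the work, as an engineer would, in place of code of your own. Each camera call takes 0.05 s, during which the arm holds its last target. There are 200 camera calls.

## Working session

There is one attempt and no reset: what is moved stays moved. The work goes in short steps, Python scripts to look and compute and a tool call to move; the robot and the scene stay as the last step left them, time stands still between calls to the robot, and variables do not carry over. Pictures are saved under pics/ and viewed, at most 10 in all, crops included, and the job is handed in when it is done.

Besides the shell and the picture viewer there is one more tool, called after "Emit:" in YAML: its name, and indented under it one key for each argument. servo_tool: Moves the arm, as the interface text tells. Scaled input: -1 to 1 covers 0.1 m each way for a shift and pi/2 rad each way for a turn. Its arguments: {"type":"object","properties":{"plan":{"type":"array","items":{"type":"array","items":{"type":"number"}}}},"required":["plan"]}

```bash
mkdir -p pics; cat > h.py <<'E'
import numpy as np,cv2
from bench import robot
from scipy.spatial.transform import Rotation as R
def snap(c,f=None):
    im=robot.snapshot(c)
    if f: cv2.imwrite('pics/'+f,im[:,:,::-1])
    return im
def cam(c):
    p=robot.camera_params(c);K=np.array(p['camera_matrix'])
    if 'rvec' in p:
        Rc=cv2.Rodrigues(np.array(p['rvec'],float))[0];t=np.array(p['tvec']).ravel()
    else:
        o=robot.get_obs();T=np.eye(4);T[:3,:3]=R.from_euler('xyz',o['ee_rot']).as_matrix();T[:3,3]=o['tool_pos']
        M=np.linalg.inv(T@np.array(p['tool_from_camera']));Rc=M[:3,:3];t=M[:3,3]
    return K,Rc,t
def px2w(c,uv,z):
    K,Rc,t=cam(c);d=Rc.T@np.linalg.inv(K)@np.array([uv[0],uv[1],1.]);o=-Rc.T@t
    return o+d*(z-o[2])/d[2]
def w2px(c,P):
    K,Rc,t=cam(c);q=K@(Rc@np.array(P)+t);return q[:2]/q[2]
E
python3 - <<'E'
from h import *
np.set_printoptions(precision=3,suppress=True)
a=snap('top','t.png');b=snap('side','s.png')
o=robot.get_obs();print(o['tool_pos'],o['ee_rot'],o['time'])
for n,z in [('pack',.1),('rack',.038),('shim',.09),('shim_blue',.09),('shim_yellow',.09),('solder_reel',.03),('wool_pot',.06)]:
    for d in robot.find_in(n,'top')[:2]: print(n,d['conf'],np.array(d['extent']),px2w('top',d['extent'][:2],z))
for c in('top','side'):
    K,Rc,t=cam(c);print(c,-Rc.T@t,K[0,0])
E
```

```text
[0.184 0.518 0.221] [-3.14  -0.     2.801] 0.1
pack 0.91 [220.3 208.7  59.5  66.8] [0.555 0.172 0.1  ]
rack 0.76 [348.6 204.9  65.   44.9] [ 0.574 -0.205  0.038]
rack 0.68 [221.8 206.5  65.8  65.8] [0.566 0.176 0.038]
shim 0.74 [371.4 195.6   6.2  18.8] [ 0.596 -0.262  0.09 ]
shim_yellow 0.52 [352.9 203.7  12.5  19. ] [ 0.573 -0.209  0.09 ]
solder_reel 0.51 [302.8 141.8  17.3  18.5] [ 0.767 -0.068  0.03 ]
top [0.461 0.01  1.318] 427.18121248626665
side [-0.048 -0.875  0.932] 515.9506909447437
```

View pics/t.png

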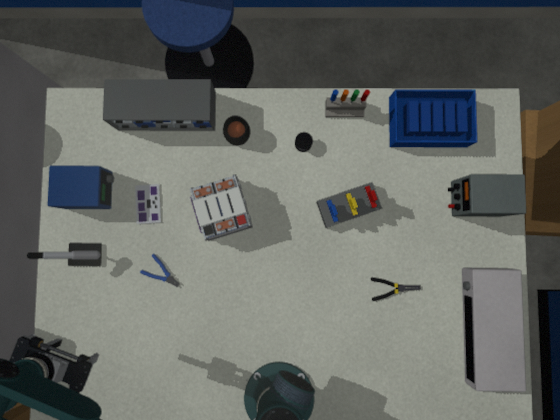

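View pics/s.png

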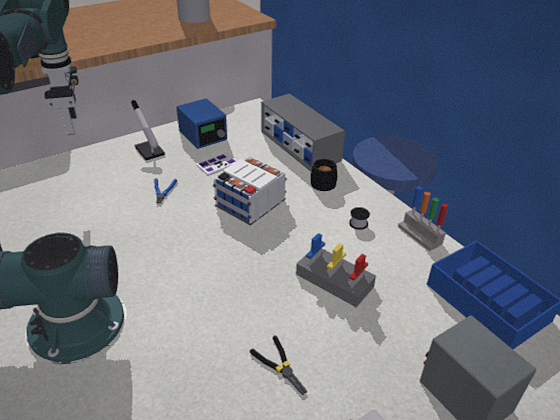

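The top view shows the pack at (220,208) and the rack at (350,205), with the tabs blue (335,210), yellow (353,204) and red (372,196). The side view shows the same order. I'll refine these by colour.

```bash
cat >> h.py <<'E'
def red(im,roi=None):
    hsv=cv2.cvtColor(im,cv2.COLOR_RGB2HSV);return hsv
def blobs(im,lo,hi,x0=0,x1=560,y0=0,y1=420,amin=20):
    hsv=cv2.cvtColor(im,cv2.COLOR_RGB2HSV);m=cv2.inRange(hsv,np.array(lo),np.array(hi))
    if lo[0]==0: m|=cv2.inRange(hsv,np.array([172,lo[1],lo[2]]),np.array([180,255,255]))
    k=np.zeros_like(m);k[y0:y1,x0:x1]=m[y0:y1,x0:x1]
    cs=cv2.findContours(k,cv2.RETR_EXTERNAL,cv2.CHAIN_APPROX_NONE)[0]
    return sorted([(cv2.contourArea(c),cv2.minAreaRect(c)) for c in cs if cv2.contourArea(c)>=amin],key=lambda q:-q[0])
def go(P,yaw):
    o=robot.get_obs();Rm=R.from_euler('xyz',o['ee_rot']);d=Rm.inv().apply(np.array(P)-o['tool_pos'])
    best=None
    for y in(yaw,yaw+np.pi):
        r=(Rm.inv()*R.from_euler('xyz',[np.pi,0,y])).as_rotvec()
        print('yaw',round(y,3),'shift/0.1',np.round(d/.1,3),'turn',np.round(r/(np.pi/2),4))
E
python3 - <<'E'
from h import *
np.set_printoptions(precision=3,suppress=True)
a=cv2.cvtColor(cv2.imread('pics/t.png'),cv2.COLOR_BGR2RGB)
for n,lo,hi in [('red',(0,150,80),(8,255,255)),('yel',(20,150,80),(35,255,255)),('blu',(105,150,60),(125,255,255))]:
    for A,r in blobs(a,lo,hi,310,390,170,235,8)[:2]: print(n,A,r,px2w('top',r[0],.1))
h=cv2.cvtColor(a,cv2.COLOR_RGB2HSV);m=((h[:,:,2]>185)&(h[:,:,1]<30)).astype(np.uint8)
k=np.zeros_like(m);k[170:245,185:255]=m[170:245,185:255]
for c in cv2.findContours(k,0,1)[0]:
    if cv2.contourArea(c)>40:
        r=cv2.minAreaRect(c);print('white',cv2.contourArea(c),r,px2w('top',r[0],.105))
o=robot.get_obs();print(robot.camera_params('wrist'))
E
```

```text
red 112.5 ((371.84674072265625, 195.8284454345703), (22.469606399536133, 7.689218521118164), 70.01689147949219) [ 0.595 -0.261  0.1  ]
yel 114.5 ((352.5068054199219, 203.3190155029297), (22.467269897460938, 7.466667175292969), 70.34617614746094) [ 0.573 -0.206  0.1  ]
blu 93.5 ((332.77825927734375, 210.0792236328125), (21.525527954101562, 6.255856513977051), 70.34617614746094) [ 0.553 -0.15   0.1  ]
{'camera_matrix': array([[294.287,   0.   , 277.   ],
       [  0.   , 294.287, 211.746],
       [  0.   ,   0.   ,   1.   ]]), 'tool_from_camera': array([[-0.   , -0.96 , -0.28 ,  0.081],
       [ 1.   , -0.   ,  0.001,  0.   ],
       [-0.001, -0.28 ,  0.96 , -0.162],
       [ 0.   ,  0.   ,  0.   ,  1.   ]])}
```

Emit:
servo_tool:
  plan:
    - [-1,-0.57,-0.3,0,0,0.88,40]
    - [-1,-0.57,-0.3,0,0,0.88,40]
    - [-1,-0.57,-0.3,0,0,0.88,40]
    - [-1,-0.57,-0.3,0,0,0.88,40]
    - [-1,-0.57,-0.3,0,0,0.88,40]
    - [-1,-0.57,-0.3,0,0,0.88,40]
    - [-1,-0.57,-0.3,0,0,0.88,40]
    - [-1,-0.57,-0.3,0,0,0.88,40]
    - [-1,-0.57,-0.3,0,0,0.88,40]
    - [-1,-0.57,-0.3,0,0,0.88,40]
    - [-1,-0.57,-0.3,0,0,0.88,40]
    - [-1,-0.57,-0.3,0,0,0.88,40]

```text
time: 1.45
tool_pos: [0.2591, 0.4312, 0.2526]
ee_rot: [3.141, -0.0, 1.416]
wrist_force: [0.5, 0.1, -0.4]
width: 0.0401
finger_force: 0.0
```

Emit:
servo_tool:
  plan:
    - [-0.86,1,0,0,0,0.673,40]
    - [-0.86,1,0,0,0,0.673,40]
    - [-0.86,1,0,0,0,0.673,40]
    - [-0.86,1,0,0,0,0.673,40]
    - [-0.86,1,0,0,0,0.673,40]
    - [-0.86,1,0,0,0,0.673,40]
    - [-0.86,1,0,0,0,0.673,40]
    - [-0.86,1,0,0,0,0.673,40]
    - [-0.86,1,0,0,0,0.673,40]
    - [-0.86,1,0,0,0,0.673,40]
    - [-0.86,1,0,0,0,0.673,40]

```text
time: 2.37
tool_pos: [0.3448, 0.3311, 0.2525]
ee_rot: [-3.141, -0.0, 0.365]
wrist_force: [1.2, 0.3, 0.5]
width: 0.04
finger_force: 0.0
```

Emit:
servo_tool:
  plan:
    - [0.27,0.75,0,0,0,0,40]
    - [0.27,0.75,0,0,0,0,40]
    - [0.27,0.75,0,0,0,0,40]
    - [0.54,1,0,0,0,0,40]
    - [0.54,1,0,0,0,0,40]
    - [0.54,1,0,0,0,0,40]

```text
time: 2.87
tool_pos: [0.4313, 0.2562, 0.2519]
ee_rot: [-3.141, 0.001, 0.361]
wrist_force: [-0.5, 0.3, -0.1]
width: 0.0404
finger_force: 0.0
```

Emit:
servo_tool:
  plan:
    - [0.27,1,0,0,0,0,40]
    - [0.27,1,0,0,0,0,40]
    - [0.27,1,0,0,0,0,40]
    - [0.27,1,0,0,0,0,40]
    - [0.27,1,0,0,0,0,40]
    - [0.27,1,0,0,0,0,40]

```text
time: 3.37
tool_pos: [0.4904, 0.1739, 0.2527]
ee_rot: [-3.14, -0.0, 0.363]
wrist_force: [-0.1, 0.6, -0.7]
width: 0.0397
finger_force: 0.0
```

```bash
python3 - <<'E'
from h import *
np.set_printoptions(precision=4,suppress=True)
o=robot.get_obs();print(o['tool_pos'],o['ee_rot'],o['time'],o['joint_positions'])
snap('wrist','w1.png')
E
```

```text
[0.4904 0.1739 0.2527] [-3.1405 -0.      0.3633] 3.3667 [0.231  0.0169 1.3849 0.0011 1.7399 1.4387]
```

View pics/w1.png

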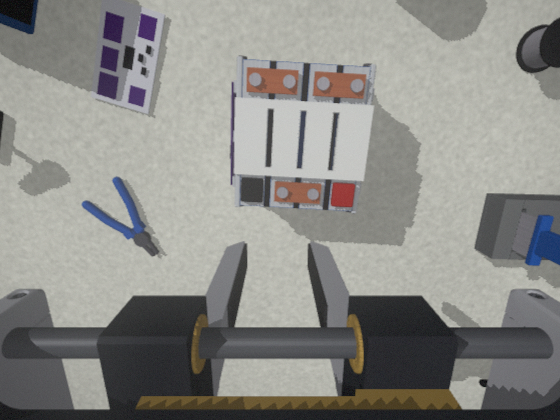

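The wrist view shows the white cover's three slots at about (269,138), (301,139) and (333,140), with image left being world +y. I'll fit the slots and then go to the rack.

```bash
cat >> h.py <<'E'
def slots(im,x0,x1,y0,y1,z=.105,th=120,amin=80):
    g=cv2.cvtColor(im,cv2.COLOR_RGB2GRAY);k=np.zeros_like(g);k[y0:y1,x0:x1]=(g[y0:y1,x0:x1]<th)*255
    n,l,s,c=cv2.connectedComponentsWithStats(k);out=[]
    for i in range(1,n):
        if s[i,4]<amin: continue
        p=np.argwhere(l==i)[:,::-1].astype(float)
        W=np.array([px2w('wrist',q,z)[:2] for q in p]);m=W.mean(0);e,v=np.linalg.eigh(np.cov((W-m).T));d=v[:,1]*np.sign(v[0,1])
        pr=(W-m)@d;mid=m+d*(pr.max()+pr.min())/2
        print('slot px',c[i],s[i,4],'world',mid,'yaw',np.arctan2(d[1],d[0]),'len',np.ptp(pr));out.append(mid)
    return out
E
python3 - <<'E'
from h import *
np.set_printoptions(precision=4,suppress=True)
a=cv2.cvtColor(cv2.imread('pics/w1.png'),cv2.COLOR_BGR2RGB)
slots(a,242,362,104,174)
go([.572,-.295,.2527],.361)
E
```

```text
slot px [269.0174 137.324 ] 287 world [0.5531 0.2068] yaw 0.30875649220118506 len 0.05684817126410442
slot px [300.9846 138.7529] 259 world [0.5634 0.1757] yaw 0.3061331064649381 len 0.05603523663130745
slot px [332.7391 140.5957] 230 world [0.5732 0.1446] yaw 0.305202911939675 len 0.056261662041839564
yaw 0.361 shift/0.1 [-0.906  4.674 -0.004] turn [-0.0006 -0.0001  0.0018]
yaw 3.503 shift/0.1 [-0.906  4.674 -0.004] turn [ 0.0002 -0.0009 -1.9982]
```

Emit:
servo_tool:
  plan:
    - [-0.11,0.45,0,0,0,0,40]
    - [-0.21,0.89,0,0,0,0,40]
    - [-0.21,0.89,0,0,0,0,40]

```text
time: 3.67
tool_pos: [0.503, 0.0792, 0.2527]
ee_rot: [3.139, 0.0, 0.36]
wrist_force: [0.2, 0.3, -0.5]
width: 0.0406
finger_force: 0.0
```

Emit:
servo_tool:
  plan:
    - [-0.11,0.45,0,0,0,0,40]
    - [-0.21,0.89,0,0,0,0,40]
    - [-0.21,0.89,0,0,0,0,40]

```text
time: 3.92
tool_pos: [0.515, -0.012, 0.2525]
ee_rot: [3.139, 0.0, 0.358]
wrist_force: [1.1, 0.5, -0.2]
width: 0.0399
finger_force: 0.0
```

Emit:
servo_tool:
  plan:
    - [-0.11,0.45,0,0,0,0,40]
    - [-0.21,0.89,0,0,0,0,40]
    - [-0.21,0.89,0,0,0,0,40]

```text
time: 4.17
tool_pos: [0.527, -0.1026, 0.2522]
ee_rot: [3.14, 0.001, 0.358]
wrist_force: [0.4, 0.7, -0.0]
width: 0.0403
finger_force: 0.0
```

Emit:
servo_tool:
  plan:
    - [-0.11,0.45,0,0,0,0,40]
    - [-0.21,0.89,0,0,0,0,40]
    - [-0.21,0.89,0,0,0,0,40]

```text
time: 4.42
tool_pos: [0.5389, -0.1933, 0.2517]
ee_rot: [3.14, 0.001, 0.358]
wrist_force: [-0.2, 0.2, -0.5]
width: 0.04
finger_force: 0.0
```

Emit:
servo_tool:
  plan:
    - [-0.11,0.45,0,0,0,0,40]
    - [-0.21,0.89,0,0,0,0,40]
    - [-0.21,0.89,0,0,0,0,40]
    - [-0.21,0.89,0,0,0,0,40]
    - [-0.21,0.89,0,0,0,0,40]

```text
time: 4.83
tool_pos: [0.5508, -0.2789, 0.2522]
ee_rot: [-3.14, -0.0, 0.362]
wrist_force: [0.1, 0.5, 0.5]
width: 0.0397
finger_force: 0.0
```

```bash
python3 - <<'E'
from h import *
np.set_printoptions(precision=4,suppress=True)
o=robot.get_obs();print(o['tool_pos'],o['ee_rot'],o['time'])
a=snap('wrist','w2.png')
for A,r in blobs(a,(0,150,60),(8,255,255))[:3]: print(A,r,px2w('wrist',r[0],.112))
E
```

```text
[ 0.5508 -0.2789  0.2522] [-3.1396 -0.0004  0.3625] 4.8333
526.0 ((280.022216796875, 156.00048828125), (11.063935279846191, 56.20834732055664), 1.2730300426483154) [ 0.6016 -0.2623  0.112 ]
72.0 ((441.9999694824219, 232.49998474121094), (14.112845420837402, 6.499337196350098), 21.801410675048828) [ 0.5875 -0.4574  0.112 ]
```

View pics/w2.png

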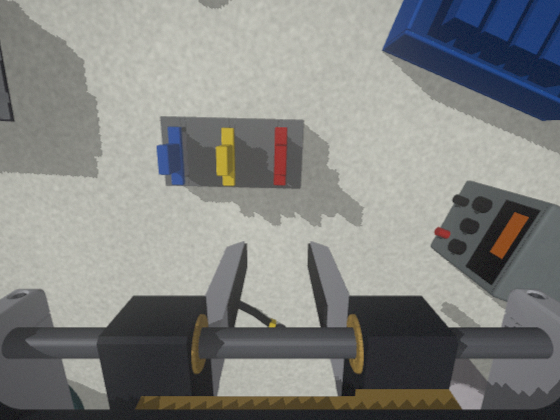

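The red shim's shoulder is centred at (280,156), with yellow and blue to its left, and the rack is turned about 1° clockwise from the tool. I'll compute the grasp shift.

```bash
python3 - <<'E'
from h import *
p=px2w('wrist',(280,156),.074);print(p)
go([p[0],p[1],.125],.343)
E
```

```text
[ 0.59837803 -0.26387801  0.074     ]
yaw 0.343 shift/0.1 [0.495 0.034 1.276] turn [-0.0008 -0.0004  0.013 ]
yaw 3.485 shift/0.1 [0.495 0.034 1.276] turn [ 7.000e-04 -1.300e-03 -1.987e+00]
```

Emit:
servo_tool:
  plan:
    - [0.5,0.03,0.3,0,0,0.013,40]
    - [0.5,0.03,0.6,0,0,0.013,40]
    - [0.5,0.03,0.9,0,0,0.013,40]
    - [0.5,0.03,0.9,0,0,0.013,40]

```text
time: 5.22
tool_pos: [0.5954, -0.2606, 0.154]
ee_rot: [-3.13, 0.01, 0.345]
wrist_force: [-0.8, 0.3, -0.9]
width: 0.0402
finger_force: 0.0
```

Emit:
servo_tool:
  plan:
    - [0,0,0.25,0,0,0,40]
    - [0,0,0.45,0,0,0,40]
    - [0,0,0.64,0,0,0,40]
    - [0,0,0.64,0,0,0,40]
    - [0,0,0.64,0,0,0,5]
    - [0,0,0.64,0,0,0,5]
    - [0,0,0.64,0,0,0,5]
    - [0,0,0.64,0,0,0,5]
    - [0,0,0.64,0,0,0,5]
    - [0,0,0.64,0,0,0,5]

```text
time: 6.05
tool_pos: [0.5988, -0.2654, 0.1004]
ee_rot: [3.142, -0.002, 0.341]
wrist_force: [-1.8, 2.6, 6.1]
width: 0.0119
finger_force: 30.0
```

Emit:
servo_tool:
  plan:
    - [0,0,-0.15,0,0,0,5]
    - [0,0,-0.35,0,0,0,5]
    - [0,0,-0.6,0,0,0,5]
    - [0,0,-0.8,0,0,0,5]
    - [0,0,-1,0,0,0,5]
    - [0,0,-1,0,0,0,5]

```text
time: 6.55
tool_pos: [0.6001, -0.2672, 0.2041]
ee_rot: [3.134, -0.006, 0.341]
wrist_force: [0.8, 0.2, 0.1]
width: 0.0117
finger_force: 30.0
```

Emit:
servo_tool:
  plan:
    - [0,0,-0.3,0,0,0,5]
    - [0,0,-0.6,0,0,0,5]
    - [0,0,-0.6,0,0,0,5]
    - [0,0,-0.6,0,0,0,5]

```text
time: 6.88
tool_pos: [0.5989, -0.2665, 0.2598]
ee_rot: [3.139, -0.003, 0.341]
wrist_force: [-1.0, 0.8, -1.2]
width: 0.0119
finger_force: 30.0
```

```bash
python3 - <<'E'
from h import *
np.set_printoptions(precision=4,suppress=True)
o=robot.get_obs();print(o['tool_pos'],o['ee_rot'],o['time'],o['wrist_force'],o['wrist_torque'],o['width'])
a=snap('wrist','w3.png');b=snap('side')
u=w2px('side',[*o['tool_pos'][:2],o['tool_pos'][2]-.05]).astype(int);print(u)
c=b[max(u[1]-50,0):u[1]+50,max(u[0]-70,0):u[0]+70]
c=cv2.resize(c,(392,280),interpolation=cv2.INTER_CUBIC)
w=a[100:380,150:410]
cv2.imwrite('pics/w3c.png',np.hstack([w,c])[:,:,::-1])
E
```

```text
[ 0.5989 -0.2665  0.2598] [ 3.1385 -0.0025  0.3407] 6.8833 [-0.9687  0.8302 -1.1816] [-0.0352  0.1519  0.0371] 0.011889727574349734
[366 224]
```

View pics/w3c.png

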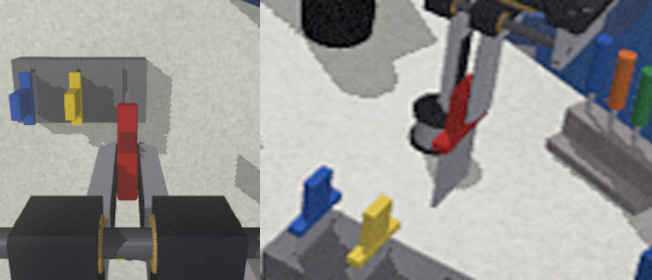

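The crop shows the red shim held upright between the fingers and clear of the rack; yellow and blue are undisturbed. Next I'll estimate the shim's offset in the grip.

```bash
python3 - <<'E'
from h import *
np.set_printoptions(precision=4,suppress=True)
a=cv2.cvtColor(cv2.imread('pics/w3.png'),cv2.COLOR_BGR2RGB)
for A,r in blobs(a,(0,130,40),(8,255,255))[:2]: print(A,r,np.round(cv2.boxPoints(r)))
p=robot.camera_params('wrist');K=np.array(p['camera_matrix']);M=np.linalg.inv(np.array(p['tool_from_camera']))
for P in [(x,y,z) for z in(.0264,.0344) for x in(-.033,.033) for y in(-.007,.007)]+[(.015,y,-.0116) for y in (-.006,.006)]+[(-.015,0,-.0116),(.027,0,.0944),(-.027,0,.0944)]:
    q=K@(M[:3,:3]@np.array(P)+M[:3,3]);print(P,q[:2]/q[2])
hsv=cv2.cvtColor(a,cv2.COLOR_RGB2HSV)
for r in range(196,310,6):
    m=np.where((hsv[r,:,1]>130)&((hsv[r,:,0]<9)|(hsv[r,:,0]>171)))[0];m=m[(m>230)&(m<330)]
    if len(m):print(r,m.min(),m.max())
go([.5634-.056,.1757-.0175,.2598],.307)
E
```

```text
1762.0 ((277.0, 251.0), (96.0, 20.0), 90.0) [[267. 203.]
 [287. 203.]
 [287. 299.]
 [267. 299.]]
78.5 ((431.45001220703125, 259.1499938964844), (14.230249404907227, 6.9570112228393555), 18.434947967529297) [[424. 260.]
 [426. 254.]
 [439. 258.]
 [437. 265.]]
(-0.033, -0.007, 0.0264) [267.3115 291.537 ]
(-0.033, 0.007, 0.0264) [286.6333 291.5337]
(0.033, -0.007, 0.0264) [266.3934 203.3147]
(0.033, 0.007, 0.0264) [287.5347 203.3123]
(-0.033, -0.007, 0.0344) [267.6461 285.7982]
(-0.033, 0.007, 0.0344) [286.2957 285.795 ]
(0.033, -0.007, 0.0344) [266.7931 200.4027]
(0.033, 0.007, 0.0344) [287.1324 200.4005]
(0.015, -0.006, -0.0116) [266.1674 251.8648]
(0.015, 0.006, -0.0116) [287.7819 251.8616]
(-0.015, 0, -0.0116) [276.9789 299.2981]
(0.027, 0, 0.0944) [276.9562 190.6982]
(-0.027, 0, 0.0944) [276.9619 246.9707]
208 267 286
214 267 286
220 267 286
226 268 286
232 268 286
238 268 285
244 268 285
250 267 286
256 267 287
262 267 287
268 268 286
274 268 287
280 268 287
286 268 287
292 268 286
298 269 286
yaw 0.307 shift/0.1 [ 0.565 -4.298 -0.029] turn [-0.0014  0.0014  0.0215]
yaw 3.449 shift/0.1 [ 0.565 -4.298 -0.029] turn [-0.0021 -0.0022 -1.9785]
```

Emit:
servo_tool:
  plan:
    - [0.08,-0.4,0,0,0,0.0215,5]
    - [0.14,-0.8,0,0,0,0.0215,5]
    - [0.14,-0.9,0,0,0,0.0215,5]

```text
time: 7.23
tool_pos: [0.58, -0.1715, 0.2557]
ee_rot: [-3.135, 0.003, 0.311]
wrist_force: [0.5, -0.2, 0.1]
width: 0.012
finger_force: 30.0
```

Emit:
servo_tool:
  plan:
    - [0.07,-0.4,0,0,0,0,5]
    - [0.13,-0.8,0,0,0,0,5]
    - [0.13,-0.9,0,0,0,0,5]

```text
time: 7.48
tool_pos: [0.5651, -0.0818, 0.2564]
ee_rot: [-3.137, 0.002, 0.312]
wrist_force: [-0.4, -0.0, -1.2]
width: 0.0117
finger_force: 30.0
```

Emit:
servo_tool:
  plan:
    - [0.07,-0.4,0,0,0,0,5]
    - [0.13,-0.8,0,0,0,0,5]
    - [0.13,-0.9,0,0,0,0,5]

```text
time: 7.73
tool_pos: [0.5503, 0.0074, 0.2567]
ee_rot: [-3.138, 0.002, 0.312]
wrist_force: [0.2, 0.1, 0.1]
width: 0.0116
finger_force: 30.0
```

Emit:
servo_tool:
  plan:
    - [0,-0.4,0,0,0,0,5]
    - [0,-0.8,0,0,0,0,5]
    - [0,-0.9,0,0,0,0,5]

```text
time: 7.98
tool_pos: [0.5226, 0.0925, 0.257]
ee_rot: [-3.139, 0.002, 0.312]
wrist_force: [-0.3, -0.4, 0.4]
width: 0.0118
finger_force: 30.0
```

Emit:
servo_tool:
  plan:
    - [0,-0.3,0,0,0,0,5]
    - [0,-0.6,0,0,0,0,5]
    - [0,-0.7,0,0,0,0,5]
    - [0,-0.7,0,0,0,0,5]
    - [0,-0.7,0,0,0,0,5]

```text
time: 8.4
tool_pos: [0.5035, 0.1547, 0.2576]
ee_rot: [3.14, 0.001, 0.307]
wrist_force: [-0.4, -0.5, -1.0]
width: 0.012
finger_force: 30.0
```

```bash
python3 - <<'E'
from h import *
np.set_printoptions(precision=4,suppress=True)
o=robot.get_obs();print(o['tool_pos'],o['ee_rot'],o['time'])
a=snap('wrist','w4.png')
x,y=w2px('wrist',[.5634,.1757,.105]).astype(int);print(x,y)
s=slots(a,x-58,x+58,y-32,y+32)
E
```

```text
[0.5035 0.1547 0.2576] [3.1403 0.0014 0.3075] 8.4
274 144
slot px [243.8755 143.5992] 257 world [0.5533 0.206 ] yaw 0.3093074593558059 len 0.056173081023207574
slot px [275.4602 144.0841] 226 world [0.5633 0.1746] yaw 0.30671714770008907 len 0.056175364068337987
slot px [306.6776 144.2   ] 245 world [0.5731 0.1434] yaw 0.30737282748079453 len 0.056183181029414615
```

View pics/w4.png

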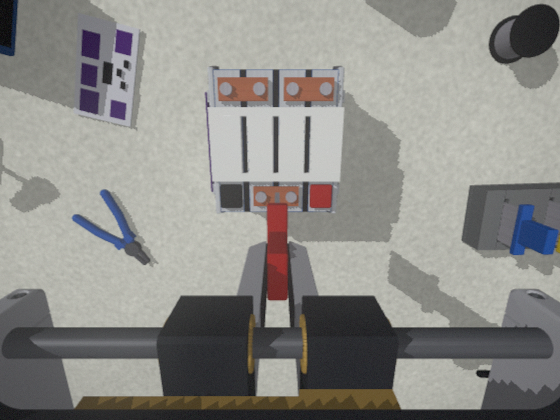

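The middle slot is at (275,144), nearly in line with the shim, whose shoulder and tab are at (277,251). I'll move over slot2 and look once from close up.

```bash
python3 - <<'E'
from h import *
go([.5633,.1746,.208],.307)
E
```

```text
yaw 0.307 shift/0.1 [ 0.63  -0.015  0.497] turn [ 0.0007  0.0007 -0.0005]
yaw 3.449 shift/0.1 [ 0.63  -0.015  0.497] turn [ 1.1000e-03 -1.1000e-03  1.9995e+00]
```

Emit:
servo_tool:
  plan:
    - [0.3,-0.015,0,0,0,0,5]
    - [0.6,-0.015,0.2,0,0,0,5]
    - [0.63,-0.015,0.4,0,0,0,5]
    - [0.63,-0.015,0.5,0,0,0,5]
    - [0.63,-0.015,0.5,0,0,0,5]
    - [0.63,-0.015,0.5,0,0,0,5]

```text
time: 8.95
tool_pos: [0.5626, 0.1747, 0.2081]
ee_rot: [3.141, 0.002, 0.306]
wrist_force: [-0.6, -0.3, -0.1]
width: 0.0124
finger_force: 30.0
```

```bash
python3 - <<'E'
from h import *
np.set_printoptions(precision=4,suppress=True)
o=robot.get_obs();print(o['tool_pos'],o['ee_rot'],o['time'])
a=snap('wrist','w5.png')
for s in [(.5533,.206),(.5633,.1746),(.5731,.1434)]:print(w2px('wrist',[*s,.105]))
c=a[120:260,190:360];cv2.imwrite('pics/w5c.png',cv2.resize(c,None,fx=4,fy=4,interpolation=cv2.INTER_CUBIC)[:,:,::-1])
go([.5633,.1746,.205],.307)
E
```

```text
[0.5626 0.1747 0.2081] [3.1415 0.0018 0.3056] 8.95
[242.8173 216.4821]
[277.5573 216.3971]
[312.0298 216.4437]
yaw 0.307 shift/0.1 [0.001 0.006 0.046] turn [ 0.0002 -0.0007 -0.0007]
yaw 3.449 shift/0.1 [0.001 0.006 0.046] turn [-0.0012 -0.0003  1.9993]
```

View pics/w5c.png

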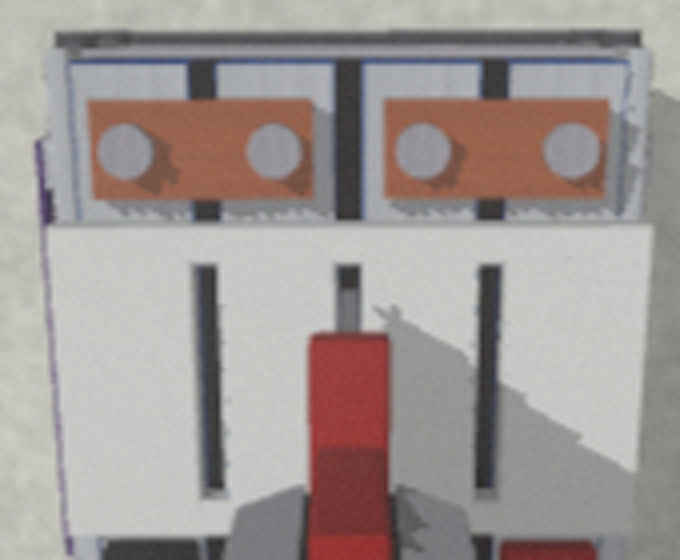

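The blade end at crop (348,290) lines up with the middle slot at column 348, and slots 1 and 3 sit symmetrically at 207 and 488. I'll enter gently.

Emit:
servo_tool:
  plan:
    - [0,0.006,0.04,0,0,0,5]
    - [0,0.006,0.07,0,0,0,5]
    - [0,0.006,0.09,0,0,0,5]
    - [0,0.006,0.11,0,0,0,5]
    - [0,0.006,0.12,0,0,0,5]
    - [0,0.006,0.12,0,0,0,5]

```text
time: 9.5
tool_pos: [0.5629, 0.1755, 0.1962]
ee_rot: [-3.142, 0.0, 0.307]
wrist_force: [-0.6, 1.1, -0.9]
width: 0.0117
finger_force: 30.0
```

Emit:
servo_tool:
  plan:
    - [0,0,0.03,0,0,0,5]
    - [0,0,0.06,0,0,0,5]
    - [0,0,0.08,0,0,0,5]
    - [0,0,0.1,0,0,0,5]
    - [0,0,0.1,0,0,0,5]

```text
time: 9.92
tool_pos: [0.5628, 0.1754, 0.1857]
ee_rot: [-3.141, 0.001, 0.307]
wrist_force: [0.3, -0.9, -1.4]
width: 0.0119
finger_force: 30.0
```

Emit:
servo_tool:
  plan:
    - [0,0,0.01,0,0,0,5]
    - [0,0,0.02,0,0,0,5]
    - [0,0,0.03,0,0,0,5]
    - [0,0,0.04,0,0,0,5]
    - [0,0,0.045,0,0,0,5]

```text
time: 10.33
tool_pos: [0.5631, 0.1754, 0.1819]
ee_rot: [-3.142, 0.0, 0.307]
wrist_force: [-0.3, 0.1, -1.0]
width: 0.0119
finger_force: 30.0
```

Emit:
servo_tool:
  plan:
    - [0,0,0.01,0,0,0,5]
    - [0,0,0.02,0,0,0,5]
    - [0,0,0.02,0,0,0,5]

```text
time: 10.58
tool_pos: [0.563, 0.1754, 0.1797]
ee_rot: [-3.141, 0.0, 0.307]
wrist_force: [-0.8, 0.4, -0.2]
width: 0.0115
finger_force: 30.0
```

Emit:
servo_tool:
  plan:
    - [0,0,0.01,0,0,0,5]
    - [0,0,0.02,0,0,0,5]
    - [0,0,0.02,0,0,0,5]

```text
time: 10.83
tool_pos: [0.563, 0.1754, 0.1777]
ee_rot: [-3.141, 0.0, 0.307]
wrist_force: [0.2, 0.9, -0.9]
width: 0.0118
finger_force: 30.0
```

Emit:
servo_tool:
  plan:
    - [0,0,0.02,0,0,0,5]
    - [0,0,0.04,0,0,0,5]
    - [0,0,0.06,0,0,0,5]
    - [0,0,0.08,0,0,0,5]
    - [0,0,0.08,0,0,0,5]

```text
time: 11.25
tool_pos: [0.5628, 0.1754, 0.1692]
ee_rot: [-3.141, 0.001, 0.307]
wrist_force: [0.2, 0.5, -1.2]
width: 0.0119
finger_force: 30.0
```

```bash
python3 - <<'E'
from h import *
o=robot.get_obs();print(o['tool_pos'],o['wrist_force'])
a=snap('wrist');
for A,r in blobs(a,(0,130,40),(8,255,255),240,315,180,310)[:2]: print(A,np.round(cv2.boxPoints(r)).tolist())
E
```

```text
[0.56278725 0.17539648 0.16923528] [ 0.16538251  0.51909653 -1.2431764 ]
1729.5 [[267.0, 204.0], [287.0, 204.0], [287.0, 300.0], [267.0, 300.0]]
```

The shim is 30 mm deep with no load and no slip in the grip, so slot2 is the loose joint. I'll bring it home.

Emit:
servo_tool:
  plan:
    - [0,0,0.03,0,0,0,5]
    - [0,0,0.07,0,0,0,5]
    - [0,0,0.11,0,0,0,5]
    - [0,0,0.15,0,0,0,5]
    - [0,0,0.19,0,0,0,5]
    - [0,0,0.23,0,0,0,5]
    - [0,0,0.26,0,0,0,5]
    - [0,0,0.27,0,0,0,5]
    - [0,0,0.27,0,0,0,5]

```text
time: 12.05
tool_pos: [0.5629, 0.1754, 0.1425]
ee_rot: [-3.141, 0.001, 0.307]
wrist_force: [0.2, 0.1, -1.1]
width: 0.0119
finger_force: 30.0
```

Emit:
servo_tool:
  plan:
    - [0,0,0.01,0,0,0,5]
    - [0,0,0.02,0,0,0,5]
    - [0,0,0.02,0,0,0,5]

```text
time: 12.3
tool_pos: [0.5631, 0.1755, 0.141]
ee_rot: [-3.142, -0.0, 0.307]
wrist_force: [0.3, -0.8, -0.1]
width: 0.0121
finger_force: 30.0
```

Emit:
servo_tool:
  plan:
    - [0,0,0.007,0,0,0,5]
    - [0,0,0.013,0,0,0,5]
    - [0,0,0.013,0,0,0,5]

```text
time: 12.55
tool_pos: [0.5631, 0.1755, 0.1396]
ee_rot: [-3.142, 0.0, 0.307]
wrist_force: [0.2, 0.0, -0.7]
width: 0.012
finger_force: 30.0
```

Emit:
servo_tool:
  plan:
    - [0,0,0.005,0,0,0,5]
    - [0,0,0.01,0,0,0,5]
    - [0,0,0.01,0,0,0,5]

```text
time: 12.8
tool_pos: [0.5631, 0.1755, 0.1394]
ee_rot: [3.142, -0.0, 0.307]
wrist_force: [-1.4, -0.4, 2.8]
width: 0.0114
finger_force: 30.0
```

The shoulder is on the cover: contact at the expected height, about 3 N. Now I'll release and withdraw.

Emit:
servo_tool:
  plan:
    - [0,0,0.01,0,0,0,20]
    - [0,0,0.01,0,0,0,30]
    - [0,0,0.01,0,0,0,36]
    - [0,0,0.01,0,0,0,36]
    - [0,0,0.01,0,0,0,36]

```text
time: 13.22
tool_pos: [0.5631, 0.1755, 0.1374]
ee_rot: [-3.141, 0.0, 0.307]
wrist_force: [0.6, -0.4, 0.2]
width: 0.0357
finger_force: 0.0
```

Emit:
servo_tool:
  plan:
    - [0,0,-0.1,0,0,0,36]
    - [0,0,-0.3,0,0,0,36]
    - [0,0,-0.6,0,0,0,36]
    - [0,0,-0.9,0,0,0,36]
    - [0,0,-0.9,0,0,0,36]
    - [0,0,-0.9,0,0,0,36]

```text
time: 13.72
tool_pos: [0.5645, 0.1758, 0.2314]
ee_rot: [3.141, -0.007, 0.307]
wrist_force: [0.3, 0.8, 0.0]
width: 0.0359
finger_force: 0.0
```

```bash
python3 - <<'E'
from h import *
o=robot.get_obs();print(o['tool_pos'],o['wrist_force'],o['time'])
a=snap('wrist');b=snap('side')
u=w2px('side',[.563,.175,.13]).astype(int)
c=cv2.resize(b[u[1]-50:u[1]+50,u[0]-60:u[0]+60],(504,420),interpolation=cv2.INTER_CUBIC)
cv2.imwrite('pics/f.png',np.hstack([a[:,140:420],c])[:,:,::-1])
for P in [(0,0,.113)]: print(w2px('wrist',[.5633,.1746,.113]))
for A,r in blobs(a,(0,130,40),(8,255,255),240,315,130,310)[:2]: print(A,r[0],np.round(cv2.boxPoints(r)).tolist())
E
```

```text
[0.56450278 0.17576522 0.23140366] [0.26396887 0.79500149 0.0322914 ] 13.7167
[277.88460114 213.20841564]
626.0 (276.9999694824219, 213.99998474121094) [[271.0, 245.0], [271.0, 183.0], [283.0, 183.0], [283.0, 245.0]]
```

View pics/f.png

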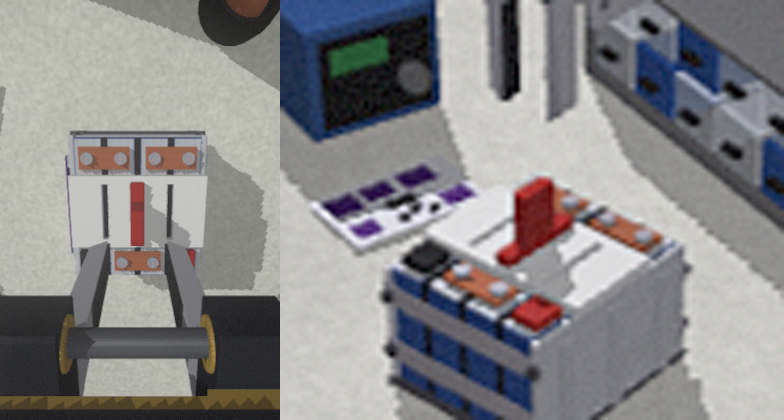

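The shim stands upright in the middle slot with its shoulder on the cover, at (277,214) in the wrist view. The fingers are clear of it.

```bash
python3 -c "
from bench import robot
print(robot.close_job())"
```

```text
the job is handed in; nothing more can be done
None
```

The red-tabbed shim slid freely through the middle slot (slot2), the first one I tried; it is fully home with its shoulder on the cover, released, and the job is handed in (the hand-in call returned no verdict).

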